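Assemble a denture curing flask round a plaster cast

ROBOT

A 7-joint arm with a two-finger parallel gripper is mounted at the origin on a cart in front of the work surface, level with it; the furniture and walls round the work are solid. World frame = base frame: x ahead of the robot, y to its left, z up, the work surface at z = 0. Lengths are in m, angles in rad, forces in N, time in s.
With the tool pointing down it reaches from about 0.4 to 0.9 m from the base axis. Payload 5.6 kg.
Tool frame: the origin (TCP) lies midway between the tips of the shut fingers; the grasp point (between the pads) lies 19 mm behind it; z points along the fingers, y is the line along which they close (so a half turn about z gives the same grasp; the last joint's range is limited). The gripper opens to 92 mm and grips with 3 to 60 N. Pads are 20 mm wide; open, the fingers measure 128 mm over their backs; the gripper's body (75 mm by 189 mm) begins 69 mm behind the grasp point.
Start: joints at [1.195, 0.468, -0.012, 1.603, 0.006, 1.071, -0.056], TCP at [0.212, -0.614, 0.215] pointing down, gripper open.
Joint ranges: [-2.53, 2.53], [-0.31, 2.02], [-1.57, 1.55], [0.28, 2.44], [-1.29, 4.43], [0.15, 1.84], [-2.92, 2.92]. Speed limits (rad/s): [2.57, 2.57, 3.14, 3.14, 3.14, 3.14, 3.14].

INTERFACE

Orientations are given as a unit quaternion [w, x, y, z].
In Python, from workcell import ctrl, snapshot, get_calibration, look_for gives the robot as it stands.
- The arm moves only by the tool servo_tool, never from a script. Its argument "motion" is one flat list of numbers, 7 for each row, row after row: the shift along the tool's x, y, z in m, then the turn, a rotation vector about the tool's x, y, z in rad, then the opening in per cent of the stroke, from 0 (shut) to 100 (fully open). A call has 1 to 10 rows; each row is the pose to reach, as a shift and turn from the pose commanded when the call began, along the tool's axes at that moment; what a row does not reach only later rows make up. A row lasts 1/8 s, in which the tool goes at most 62.5 mm and 10.7 degrees, less where a joint would pass 70% of its speed; a pose out of reach is approached as far as the arm can. A call with a gripper value outside its range is refused whole. The fingers move at their own pace and stop on an object; "grip_force" is the grip in N (left out, the last holds). Time passes only in rows, so rows that repeat a pose let the fingers close. It gives the time, the measured TCP pose, the force, the opening and the grip force at its end, in the units of the state.
- ctrl.get_state(): the state, without advancing time (a new reading comes with each control period).
- snapshot(name): name is "scene" or "top" or "wrist"; returns the picture (480x640x3 uint8, red, green, blue); there is no depth.
- get_calibration(name): a dict with "camera_matrix" (3x3 intrinsics, pixels), "R" (3x3) and "t" (3): a world point X has camera coordinates R X + t; the wrist camera has in their place "hand_eye" (4x4, takes a point from camera to tool coordinates, whose origin is the TCP and whose axes are the flange's). Camera axes: x right, y down, z forward; pixel columns grow to the right and rows downward; lengths in m; the calibration is good to about 2 mm. A picture is of the moment at which its call begins: read the wrist's pose just before it. get_calibration takes no time and is no camera call.
- ctrl.job_done(): hands the job in; it is judged then, once.
Trained networks look in the newest picture that a camera, given by its name, has taken for a name from the list of things; names that differ only in an ending like _2 or _b are one class to them, and where a whole thing is asked for, a point or a joint stands for the part that bears it (a point fixed in the world has none). Each returns a list of dicts, best first, with "p" (0 to 1); they miss things now and then, are a little off and sometimes report something else, mostly with a low value. They report only what shows in the picture. A call takes as long as a camera call. They do not tell look-alikes from the thing itself.
- look_for(camera, name): "uv" ([column, row] in pixels, amid what is visible of it).
The state is a dict: "time": time; "joint_positions": joint angles; "dq": joint speeds; "joint_torque": joint torques, N m; "tool_pos": TCP position; "tcp_rot": TCP orientation; "force": force on the tool from outside, world axes, zero at the start; "moment": the same for the moment, N m; "finger_gap": finger opening in m; "gripper_force": force on a finger pad.
Only numpy, scipy, OpenCV 4.12 (cv2) and the standard library are available. Lean on these libraries where they do the work, as an engineer would, in place of code of your own. Each camera call takes 0.05 s, during which the arm holds its last target. There are 200 camera calls.

TASK

Assemble the large curing flask, dry, round the plaster cast: first lay the round metal ejector plate in the recess in the floor of the large base, then stand the cast centred on the plate with its front teeth towards the flask's rounded front, then lower the large ring over the cast until it seats on the base, and last put the large lid on so that it sits fully home in the ring, rounded fronts all on one side. Do not knock the plaster cast with the ring or the lid, and leave the ring and lid of the small flask where they lie.

Things in the scene. Friction and masses are not known exactly. Their poses are not given: they have to be found in the camera images.
- base: Large flask base, loose: ivory plastic tray, arch-shaped (flat rear at its +x, round front corners at -x), 102 (x) x 112 (y) mm, 0.45 kg. Origin: centre of underside, z up. Rim 16 mm high; on its inner edge a 3.5 mm thick lip up to 20 mm, over which the ring's foot fits with 2 mm play. Cavity 82 x 92 mm, floor 9 mm up; in its middle a round recess, 46 mm diameter, bottom 5 mm up.
- plate: Ejector plate: plain pale aluminium disc, 42 mm diameter, 7 mm thick, lying flat. Origin: centre of its underside. In the recess its origin is 5 mm above that of the base and it stands 3 mm proud of the cavity's floor.
- cast: Loose beige plaster cast of a lower jaw near the flask parts (casts elsewhere stay), 60 (x) x 66 (y) x 31 mm, 0.19 kg, on its flat underside. Origin: centre of underside, z up; flat rear at its +x, front teeth at -x. The block under the teeth, 18 mm high, can be gripped front to rear (60 mm). On the plate its origin is 12 mm above the base's, its top 43 mm.
- cast_front (a point): Point on the front teeth of the cast, 26 mm from its origin towards -x, 30 mm up.
- ring: Large flask ring: ivory plastic, open above and below, arch shape as the base, 102 (x) x 112 (y) x 42 mm, wall 10 mm (opening 82 x 92), 0.18 kg; flat rear wall at +x (80 mm straight), round front at -x. Origin: centre of underside, z up. Can be held by one wall from above: mid-thickness of the rear wall is 46 mm from the origin. Seated, its origin is 16 mm above the base's, its top 58 mm.
- ring_front (a point): Point in the middle of the ring's rounded front, at its underside, 51 mm from its origin.
- lid: Large flask lid: ivory plastic plate of the same arch shape, 102 (x) x 112 (y) x 8 mm, 0.16 kg, lying on its 5 mm plug (2 mm smaller all round than the ring's opening). Grip rib across the middle of the top: 60 mm long (y), 16 thick (x), 18 high. Origin: centre of the plug's underside; rib 13 to 31 mm above it. Round front at -x. Home, its origin is 53 mm above the base's.
- lid_front (a point): Point in the middle of the lid's rounded front edge, 51 mm from its origin, at the underside of its plate.
- small_ring: Ring of another, small flask: same look, only 76 x 84 mm, 32 mm high. Leave alone. Origin: centre of its underside.
- small_lid: Lid of the small flask: same look as the large lid, only 76 x 84 mm, rib 42 mm long. Leave alone. Origin: centre of its underside.
Not all that is in view belongs to the job. Leave any orange look-alike of the lid alone.

How it is judged:
On the way, in this order (a step that is already met when the one before it is completed fails the run):
1. the ejector plate lies in the recess of the base (horizontal distance between plate and base below 0.004 m and z of plate in the frame of base below 0.0065 m), for 0.2 s.
2. the cast stands on the plate (horizontal distance between cast and base below 0.009 m and z of cast in the frame of base below 0.0135 m and contact force between cast and plate above 0.3 N), for 0.2 s.
3. the large ring is seated on the base (horizontal distance between ring and base below 0.004 m and z of ring in the frame of base below 0.0175 m and contact force between ring and base above 0.3 N), for 0.2 s.
4. the large lid is home in the ring (horizontal distance between lid and ring below 0.005 m and z of lid in the frame of ring below 0.0385 m and contact force between lid and ring above 0.3 N), for 0.2 s.
At the end, for the whole second after the job is handed in: Base flat on the bench; plate in the recess; cast level on it, within 9 mm of the middle, teeth to the rounded front within 0.2 rad; ring seated on the base within 4 mm and lid home in the ring within 5 mm, both down to 1.5 mm, level within 0.03 rad, rounded fronts together; all at rest (all of step 1 and angle between base's own z axis and vertical below 0.03 rad and horizontal distance between cast and base below 0.009 m and z of cast in the frame of base between 0.0105 and 0.0135 m and angle between cast's own z axis and vertical below 0.05 rad and angle between the x axis of cast and the x axis of base, either way round below 0.2 rad and x of cast_front in the frame of base below -0.012 m and horizontal distance between ring and base below 0.004 m and z of ring in the frame of base between 0.0145 and 0.0175 m and angle between the z axis of ring and the z axis of base, either way round below 0.03 rad and x of ring_front in the frame of base below -0.045 m and horizontal distance between lid and ring below 0.005 m and z of lid in the frame of ring between 0.0355 and 0.0385 m and angle between the z axis of lid and the z axis of ring, either way round below 0.03 rad and x of lid_front in the frame of base below -0.044 m and linear speed of each of base, plate, cast, ring, lid below 0.01 m/s); the robot touches nothing.
It fails at once if the ring or the lid knocks against the cast (more than 8 N) (contact force between any of ring, lid and cast above 8 N).
It fails at once if the ring or the lid of the small flask is moved by more than 20 mm (distance of any of small_ring, small_lid from where it was at the start of the episode above 0.02 m).
It also fails if it takes over 120 s, if anything falls off the work surface, if the arm or the gripper's body presses on something with over 40 N, if the wrist force passes 120 N, or if a joint passes its speed limit or range.

## Working session

There is one attempt and no reset: what is moved stays moved. The work goes in short steps, Python scripts to look and compute and a tool call to move; the robot and the scene stay as the last step left them, time stands still between calls to the robot, and variables do not carry over. Pictures are saved under pics/ and viewed, at most 14 in all, crops included, and the job is handed in when it is done.

Besides the shell and the picture viewer there is one more tool, called as a command line: name --argument value ..., lists and objects as JSON in quotes. servo_tool: Moves the arm, as the interface text tells. Its arguments: {"type":"object","properties":{"motion":{"type":"array"},"grip_force":{"type":"number"}},"required":["motion"]}

```bash
ls; mkdir -p pics; python3 - <<'E'
from workcell import ctrl, snapshot, get_calibration, look_for
import cv2
s=ctrl.get_state(); print(s)
for n in("scene","top"):
    cv2.imwrite(f"pics/{n}0.png",snapshot(n)[:,:,::-1]); c=get_calibration(n); print(n,c)
    for k in("base","plate","cast","ring","lid","small_ring","small_lid"):
        print(k,[(list(map(int,d["uv"])),round(d["p"],2)) for d in look_for(n,k)][:4])
print(get_calibration("wrist"))
E
```

```text
pics
{'time': 0.0, 'joint_positions': array([ 1.19502023,  0.46835704, -0.01159794,  1.60359968,  0.005985  ,
        1.07139815, -0.0563027 ]), 'dq': array([ 0.00081461, -0.00082149, -0.00153645,  0.00110833,  0.00223458,
       -0.00300694,  0.00035283]), 'joint_torque': array([ 9.44880458e-05, -5.20573425e+01, -1.22895971e-02, -2.43743831e+01,
       -5.66193613e-02,  1.72851555e-02,  1.87666951e-04]), 'tool_pos': array([ 0.21208279, -0.61382279,  0.21366332]), 'tcp_rot': array([-8.40978511e-04,  9.86195534e-01,  1.65582674e-01, -1.97391430e-04]), 'force': array([ 0.14741761,  0.38506043, -0.40325933]), 'moment': array([-0.03739771,  0.03619232,  0.04945928]), 'gripper_force': 0.0, 'finger_gap': 0.0917950669593428}
scene {'camera_matrix': array([[441.87762778,   0.        , 317.13551816],
       [  0.        , 441.87762778, 244.45165143],
       [  0.        ,   0.        ,   1.        ]]), 'R': array([[-0.73840762, -0.67422123, -0.01341357],
       [-0.49811016,  0.55872315, -0.66310988],
       [ 0.45457723, -0.48296395, -0.74840187]]), 't': array([0.46518061, 0.26129183, 0.7330
[... 682 characters left out ...]
)]
plate []
cast []
ring [([263, 255], 0.86)]
lid [([191, 243], 0.86), ([351, 254], 0.56)]
small_ring [([418, 193], 0.64)]
small_lid [([468, 202], 0.83), ([415, 258], 0.54)]
{'camera_matrix': array([[417.56332443,   0.        , 315.89260371],
       [  0.        , 417.56332443, 232.81979532],
       [  0.        ,   0.        ,   1.        ]]), 'hand_eye': array([[-9.67567222e-04, -9.57660145e-01, -2.87899479e-01,
         8.10378050e-02],
       [ 9.99999527e-01, -9.55798575e-04, -1.81440281e-04,
         1.47710070e-03],
       [-1.01415786e-04, -2.87899518e-01,  9.57660617e-01,
        -1.71237220e-01],
       [ 0.00000000e+00,  0.00000000e+00,  0.00000000e+00,
         1.00000000e+00]])}
```

View pics/scene0.png

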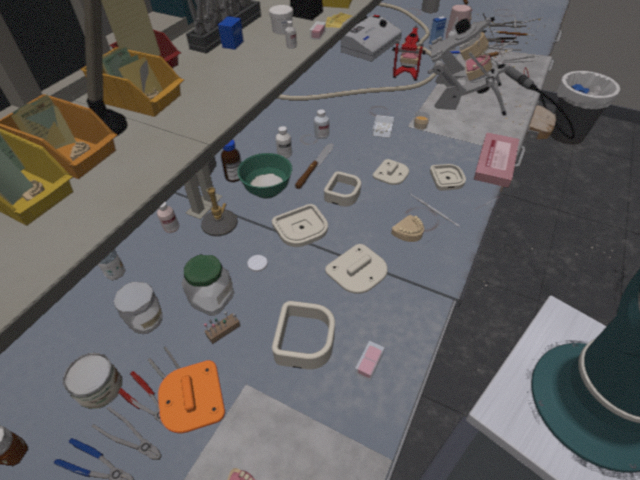

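View pics/top0.png

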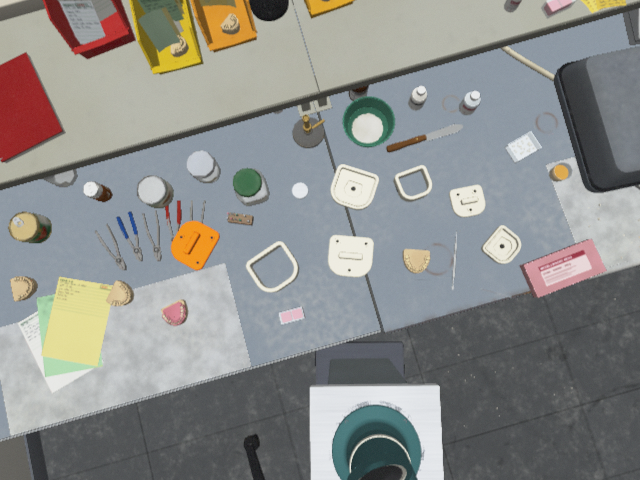

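```bash
cat > h.py <<'E'
import numpy as np, cv2
from scipy.spatial.transform import Rotation as Ro
from workcell import ctrl, snapshot, get_calibration, look_for
def pose():
    s=ctrl.get_state(); q=s["tcp_rot"]; return np.array(s["tool_pos"]),Ro.from_quat([q[1],q[2],q[3],q[0]]).as_matrix()
def cam(n,tp=None):
    c=get_calibration(n); K=c["camera_matrix"]
    if n!="wrist": return K,c["R"],c["t"]
    p,R=tp or pose(); H=c["hand_eye"]
    Rw=R@H[:3,:3]; tw=R@H[:3,3]+p          # cam->world
    return K,Rw.T,-Rw.T@tw
def back(C,uv,z):
    K,R,t=C; uv=np.atleast_2d(np.float64(uv)); d=np.c_[uv,np.ones(len(uv))]@np.linalg.inv(K).T@R; o=-R.T@t
    return o+d*((z-o[2])/d[:,2])[:,None]
def proj(C,X):
    K,R,t=C; Y=(np.atleast_2d(X)@R.T+t)@K.T; return Y[:,:2]/Y[:,2:]
E
python3 - <<'E'
from h import *
im=cv2.imread("pics/top0.png"); C=cam("top")
cv2.imwrite("pics/crop.png",cv2.resize(im[160:305,235:535],None,fx=2.6,fy=2.6,interpolation=cv2.INTER_CUBIC))
for n,uv,z in(("base",(355,186),.018),("plate",(300,190),.007),("cast",(416,260),.02),("ring",(272,267),.042),("lid",(351,256),.013)): print(n,back(C,uv,z).round(3))
hsv=cv2.cvtColor(im,cv2.COLOR_BGR2HSV); m=cv2.inRange(hsv,(10,15,150),(40,80,255)); m[:150]=0
for c in cv2.findContours(m,cv2.RETR_EXTERNAL,cv2.CHAIN_APPROX_NONE)[0]:
    if cv2.contourArea(c)>300:
        W=back(C,c[:,0],.015)[:,:2]; r=cv2.minAreaRect(np.float32(W*1000)); print(cv2.boundingRect(c),np.round(r[0]),np.round(r[1]),round(r[2],1))
E
```

```text
base [[0.646 0.036 0.018]]
plate [[0.642 0.177 0.007]]
cast [[ 0.455 -0.11   0.02 ]]
ring [[0.443 0.245 0.042]]
lid [[0.469 0.05  0.013]]
(41, 276, 90, 91) [323. 714.] [192. 215.] 79.4
(10, 276, 22, 26) [406. 888.] [61. 53.] 15.3
(403, 249, 28, 24) [ 454. -113.] [67. 57.] 88.9
(246, 241, 52, 51) [441. 245.] [104. 114.] 33.0
(483, 225, 38, 39) [ 488. -327.] [76. 84.] 48.2
(449, 185, 36, 32) [ 602. -247.] [75. 84.] 10.2
(395, 165, 37, 35) [ 651. -114.] [77. 85.] 19.6
(332, 164, 47, 45) [643.  41.] [111. 103.] 70.8
(0, 150, 113, 33) [748. 824.] [ 62. 304.] 15.1
```

View pics/crop.png

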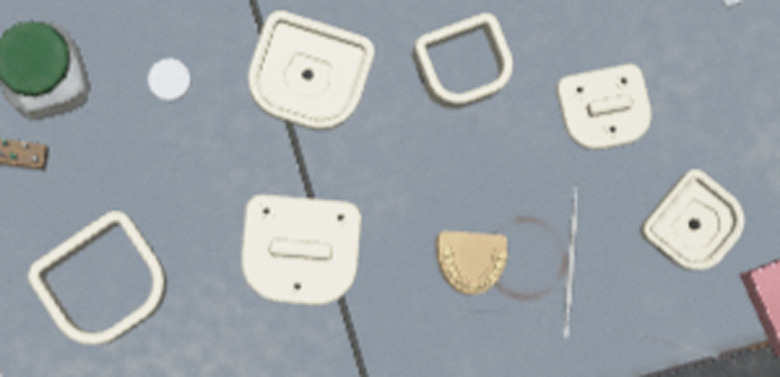

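```bash
cat >> h.py <<'E'
def goto(x,y,z,th):
    "shift and turn in tool axes to TCP (x,y,z), pointing down, tool y at th degrees in world"
    p,R=pose(); t=np.deg2rad(th); c,s=np.cos(t),np.sin(t)
    G=np.array([[-s,c,0],[c,s,0],[0,0,-1.]])
    print("shift",(R.T@(np.array([x,y,z])-p)).round(4),"turn",Ro.from_matrix(R.T@G).as_rotvec().round(4))
E
python3 - <<'E'
from h import *
goto(.53,.05,.38,-19)
E
```

```text
shift [ 0.5172 -0.5242 -0.1654] turn [ 1.000e-04  1.000e-04 -9.065e-01]
```

servo_tool --motion '[0.06, -0.06, -0.1, 0, 0, -0.1, 100, 0.517, -0.524, -0.165, 0, 0, -0.9065, 100, 0.517, -0.524, -0.165, 0, 0, -0.9065, 100, 0.517, -0.524, -0.165, 0, 0, -0.9065, 100, 0.517, -0.524, -0.165, 0, 0, -0.9065, 100, 0.517, -0.524, -0.165, 0, 0, -0.9065, 100, 0.517, -0.524, -0.165, 0, 0, -0.9065, 100, 0.517, -0.524, -0.165, 0, 0, -0.9065, 100, 0.517, -0.524, -0.165, 0, 0, -0.9065, 100, 0.517, -0.524, -0.165, 0, 0, -0.9065, 100]'

```text
time: 2.05
tool_pos: [0.4695, -0.0757, 0.3566]
tcp_rot: [0.001, 0.814, 0.581, 0.0]
force: [-0.3, -0.7, 1.4]
finger_gap: 0.0918
gripper_force: 0.0
```

```bash
python3 - <<'E'
from h import *
print(pose()[0]); goto(.53,.05,.38,-19)
E
```

```text
[ 0.46954653 -0.07571827  0.35656988]
shift [ 0.1385  0.0162 -0.0235] turn [ 0.0013  0.0005 -0.0004]
```

servo_tool --motion '[0.138, 0.016, -0.024, 0, 0, 0, 100, 0.138, 0.016, -0.024, 0, 0, 0, 100, 0.138, 0.016, -0.024, 0, 0, 0, 100, 0.138, 0.016, -0.024, 0, 0, 0, 100, 0.138, 0.016, -0.024, 0, 0, 0, 100]'

```text
time: 2.68
tool_pos: [0.5287, 0.0457, 0.3793]
tcp_rot: [0.0, 0.815, 0.58, -0.001]
force: [-0.4, -0.5, 0.2]
finger_gap: 0.092
gripper_force: 0.0
```

```bash
python3 - <<'E'
from h import *
tp=pose(); print(tp[0]); im=snapshot("wrist")[:,:,::-1]; cv2.imwrite("pics/w1.png",im); np.savez("w1.npz",p=tp[0],R=tp[1])
E
```

```text
[0.52865393 0.04571776 0.37929777]
```

View pics/w1.png

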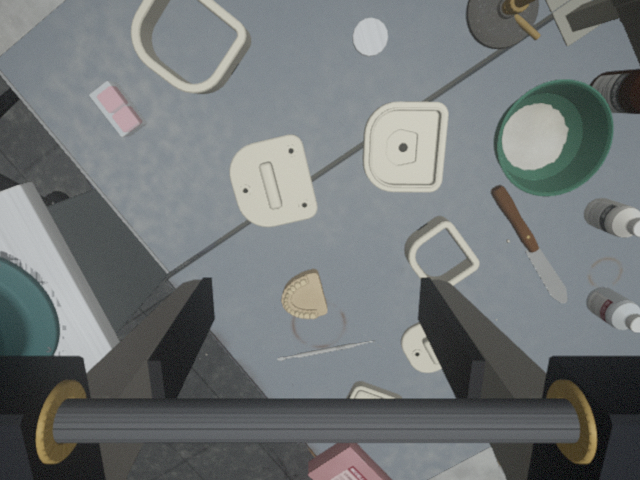

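```bash
cat >> h.py <<'E'
from scipy.optimize import least_squares
def arch(L,W,rr,rf,n=12):
    a=np.linspace(0,np.pi/2,n); P=[]
    for cx,cy,r,s in((L/2-rr,W/2-rr,rr,0),(-L/2+rf,W/2-rf,rf,1),(-L/2+rf,-W/2+rf,rf,2),(L/2-rr,-W/2+rr,rr,3)):
        b=a+s*np.pi/2; P.append(np.c_[cx+r*np.cos(b),cy+r*np.sin(b)])
    return np.vstack(P)
def hull(P): return cv2.convexHull(np.float32(P))[:,0]
def sample(h,n=120):
    h=np.vstack([h,h[:1]]); d=np.r_[0,np.cumsum(np.linalg.norm(np.diff(h,axis=0),axis=1))]
    t=np.linspace(0,d[-1],n,endpoint=False); return np.c_[np.interp(t,d,h[:,0]),np.interp(t,d,h[:,1])]
def mask_hull(im,uv,lo=(8,12,120),hi=(40,110,255)):
    m=cv2.inRange(cv2.cvtColor(im,cv2.COLOR_BGR2HSV),lo,hi)
    cs=[c for c in cv2.findContours(m,cv2.RETR_EXTERNAL,cv2.CHAIN_APPROX_NONE)[0] if cv2.contourArea(c)>200]
    return hull(min(cs,key=lambda c:abs(cv2.pointPolygonTest(cv2.convexHull(c),tuple(map(float,uv)),True)) if cv2.pointPolygonTest(cv2.convexHull(c),tuple(map(float,uv)),True)<0 else 0)[:,0])
def fit(C,H,L,W,rr,z0,z1,x0,disc=False,rf0=.04):
    "H image hull; x0=(x,y,yaw deg); returns x,y,yaw deg,rf and rms px"
    def model(v):
        o=arch(L,W,rr,min(max(v[3],.015),W/2-.001)); 
        if disc: o=np.c_[np.cos(np.linspace(0,6.28,60)),np.sin(np.linspace(0,6.28,60))]*L/2
        c,s=np.cos(v[2]),np.sin(v[2]); o=o@np.array([[c,s],[-s,c]])+v[:2]
        return sample(hull(proj(C,np.vstack([np.c_[o,0*o[:,:1]+z] for z in(z0,z1)]))))
    Hc=np.float32(H).reshape(-1,1,2); S=sample(H)
    def res(v):
        M=model(v); Mc=np.float32(M).reshape(-1,1,2)
        return np.r_[[cv2.pointPolygonTest(Hc,tuple(map(float,q)),True) for q in M],[cv2.pointPolygonTest(Mc,tuple(map(float,q)),True) for q in S]]
    r=least_squares(res,[x0[0],x0[1],np.deg2rad(x0[2]),rf0],diff_step=1e-3,x_scale=[.01,.01,.1,.01],loss="soft_l1")
    v=r.x.copy(); v[2]=np.rad2deg(v[2]); return v, np.sqrt(np.mean(res(r.x)**2))
E
python3 - <<'E'
from h import *
im=cv2.imread("pics/w1.png"); d=np.load("w1.npz"); C=cam("wrist",(d["p"],d["R"]))
for n,uv,a in(("base",(375,150),(.102,.112,.016,0,.016,(.643,.041,-19))),("lid",(245,180),(.102,.112,.016,.005,.013,(.47,.05,-4))),
  ("cast",(305,295),(.06,.066,.005,0,.018,(.455,-.11,-1),False,.03)),("small",(440,255),(.076,.084,.012,0,.032,(.65,-.115,20)))):
    H=mask_hull(im,uv); v,e=fit(C,H,*a); print(n,cv2.boundingRect(H),v.round(4),round(e,2))
H=mask_hull(im,(370,37),(80,0,190),(130,45,255)); print(cv2.boundingRect(H)); print(fit(C,H,.042,.042,.01,0,.007,(.642,.177,0),True))
E
```

```text
base (363, 101, 85, 91) [  0.644    0.038  -19.3617   0.0431] 0.49
lid (230, 135, 87, 92) [ 0.4691  0.0498 -6.1891  0.042 ] 0.41
cast (281, 269, 47, 50) [ 0.4528 -0.1159 -4.7391  0.041 ] 1.79
small (408, 217, 71, 69) [ 0.6489 -0.1165 18.8019  0.0417] 3.02
(354, 19, 33, 36)
(array([0.6426684 , 0.17573754, 1.49241431, 0.04      ]), np.float64(1.669663388649625))
```

```bash
python3 - <<'E'
from h import *
goto(.643,.176,.12,-45)
E
```

```text
shift [0.1611 0.0652 0.2592] turn [0.     0.0014 0.4507]
```

servo_tool --motion '[0.161, 0.065, 0.259, 0, 0, 0.451, 100, 0.161, 0.065, 0.259, 0, 0, 0.451, 100, 0.161, 0.065, 0.259, 0, 0, 0.451, 100, 0.161, 0.065, 0.259, 0, 0, 0.451, 100, 0.161, 0.065, 0.259, 0, 0, 0.451, 100, 0.161, 0.065, 0.259, 0, 0, 0.451, 100, 0.161, 0.065, 0.259, 0, 0, 0.451, 100, 0.161, 0.065, 0.259, 0, 0, 0.451, 100]'

```text
time: 3.72
tool_pos: [0.6442, 0.1775, 0.1236]
tcp_rot: [0.001, 0.924, 0.383, 0.002]
force: [-0.0, 0.0, -0.1]
finger_gap: 0.0915
gripper_force: 0.0
```

```bash
python3 - <<'E'
from h import *
tp=pose(); print(tp[0]); im=snapshot("wrist")[:,:,::-1].copy(); cv2.imwrite("pics/w2.png",im); C=cam("wrist",tp)
u=proj(C,[.643,.176,.007])[0]; print(u)
H=mask_hull(im,u,(80,0,175),(130,60,255)); print(cv2.boundingRect(H)); print(fit(C,H,.042,.042,.01,0,.007,(.643,.176,0),True))
goto(.643,.176,.003,-45)
E
```

```text
[0.64424537 0.17746091 0.12357871]
[314.16169539 227.68804504]
(285, 201, 58, 56)
(array([ 0.64150655,  0.175066  , -1.55484136,  0.04      ]), np.float64(1.1573458012149402))
shift [-2.400e-03 -1.000e-04  1.206e-01] turn [ 0.0031 -0.003   0.001 ]
```

View pics/w2.png

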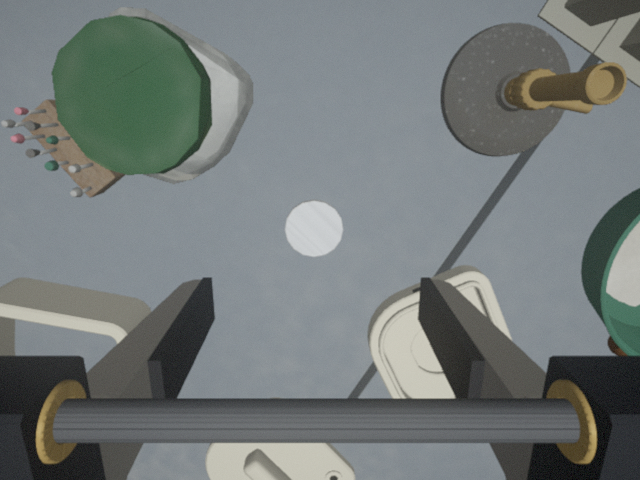

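servo_tool --motion '[-0.0035, -0.0005, 0.05, 0, -0.003, 0, 70, -0.0035, -0.0005, 0.1, 0, -0.003, 0, 70, -0.0035, -0.0005, 0.1, 0, -0.003, 0, 70, -0.0035, -0.0005, 0.1, 0, -0.003, 0, 70]'

```text
time: 4.28
tool_pos: [0.6418, 0.1771, 0.0236]
tcp_rot: [0.001, 0.923, 0.384, 0.001]
force: [0.6, 0.4, 0.6]
finger_gap: 0.0645
gripper_force: 0.0
```

```bash
python3 - <<'E'
from h import *
print(pose()[0],ctrl.get_state()["time"])
goto(.642,.1755,.003,-45)
E
```

```text
[0.64180951 0.1771482  0.02363392] 4.275
shift [-0.001   0.0013  0.0206] turn [ 0.0018 -0.0004  0.0024]
```

servo_tool --motion '[-0.001, 0.0013, 0.0205, 0, 0, 0, 70, -0.001, 0.0013, 0.0205, 0, 0, 0, 70, -0.001, 0.0013, 0.0205, 0, 0, 0, 30, -0.001, 0.0013, 0.0205, 0, 0, 0, 30, -0.001, 0.0013, 0.0205, 0, 0, 0, 30, -0.001, 0.0013, 0.0205, 0, 0, 0, 30]' --grip_force 15

```text
time: 5.03
tool_pos: [0.6404, 0.1751, 0.0005]
tcp_rot: [0.001, 0.923, 0.384, -0.001]
force: [0.2, -0.5, 3.1]
finger_gap: 0.0406
gripper_force: 15.5
```

servo_tool --motion '[0, 0, 0, 0, 0, 0, 55, 0, 0, 0, 0, 0, 0, 55, 0, 0, -0.0035, 0, 0, 0, 55, 0, 0, -0.0035, 0, 0, 0, 55, 0, 0, -0.0035, 0, 0, 0, 30, 0, 0, -0.0035, 0, 0, 0, 30, 0, 0, -0.0035, 0, 0, 0, 30, 0, 0, -0.0035, 0, 0, 0, 30]' --grip_force 20

```text
time: 6.02
tool_pos: [0.6402, 0.1751, 0.0037]
tcp_rot: [0.001, 0.923, 0.384, -0.001]
force: [-0.3, 0.0, -0.6]
finger_gap: 0.0398
gripper_force: 20.0
```

servo_tool --motion '[0, 0, -0.05, 0, 0, 0, 30, 0, 0, -0.1, 0, 0, 0, 30, 0, 0, -0.1, 0, 0, 0, 30]'

```text
time: 6.4
tool_pos: [0.6434, 0.1767, 0.1085]
tcp_rot: [0.001, 0.923, 0.384, 0.003]
force: [0.8, -0.0, -0.2]
finger_gap: 0.0398
gripper_force: 20.0
```

```bash
python3 - <<'E'
from h import *
tp=pose(); print(tp[0]); goto(.644,.038,.12,-109.4)
E
```

```text
[0.64335225 0.17665173 0.10854571]
shift [-0.0978  0.0983 -0.0115] turn [ 1.1000e-03 -6.2000e-03  1.1267e+00]
```

servo_tool --motion '[-0.098, 0.098, -0.0115, 0.001, -0.004, 1.127, 30, -0.098, 0.098, -0.0115, 0.001, -0.004, 1.127, 30, -0.098, 0.098, -0.0115, 0.001, -0.004, 1.127, 30, -0.098, 0.098, -0.0115, 0.001, -0.004, 1.127, 30, -0.098, 0.098, -0.0115, 0.001, -0.004, 1.127, 30, -0.098, 0.098, -0.0115, 0.001, -0.004, 1.127, 30, -0.098, 0.098, -0.0115, 0.001, -0.004, 1.127, 30, -0.098, 0.098, -0.0115, 0.001, -0.004, 1.127, 30]'

```text
time: 7.4
tool_pos: [0.6405, 0.0368, 0.1149]
tcp_rot: [0.002, 0.986, -0.167, -0.003]
force: [0.2, 0.8, -0.4]
finger_gap: 0.0399
gripper_force: 20.0
```

```bash
python3 - <<'E'
from h import *
tp=pose(); print(tp[0]); im=snapshot("wrist")[:,:,::-1].copy(); cv2.imwrite("pics/w3.png",im); C=cam("wrist",tp); np.savez("w3.npz",p=tp[0],R=tp[1])
H=mask_hull(im,proj(C,[.644,.038,.01])[0]); print(cv2.boundingRect(H)); v,e=fit(C,H,.102,.112,.016,0,.016,(.644,.038,-19)); print(v,e)
goto(v[0],v[1],.05,v[2]-90)
E
```

```text
[0.64053793 0.03681017 0.11489985]
(223, 151, 173, 131)
[  0.64377868   0.0383354  -19.45602589   0.04781877] 6.911188280852493
shift [ 0.0028 -0.0028  0.065 ] turn [0.0042 0.0058 0.0034]
```

View pics/w3.png

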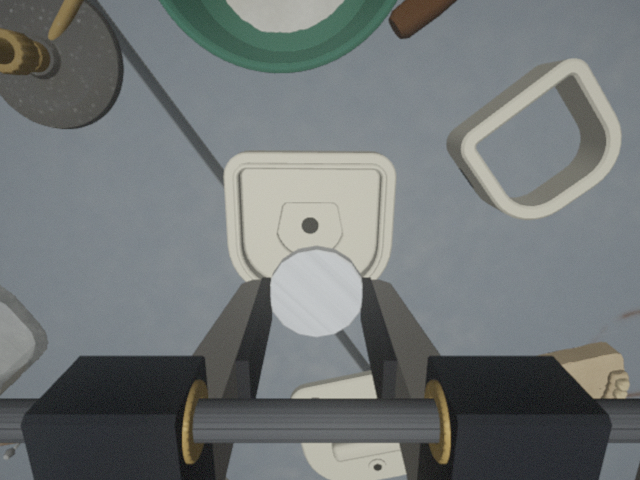

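```bash
python3 - <<'E'
from h import *
d=np.load("w3.npz"); p=d["p"]; C=cam("wrist",(p,d["R"])); im=cv2.imread("pics/w3.png")
print("hole",back(C,(310,225.5),.005).round(4), "rear corners proj", proj(C,back(C,(310,151),.016)))
c,s=np.cos(np.deg2rad(-19.4)),np.sin(np.deg2rad(-19.4))
print("outline mid rear",proj(C,[.644+.051*c,.038+.051*s,.016]).round(1))
H=mask_hull(im,(317,291),(80,0,165),(130,60,255)); print(cv2.boundingRect(H)); z=p[2]
v,e=fit(C,H,.042,.042,.01,z-.0037,z+.0033,(p[0],p[1],0),True); print(v,e,"offset tool",d["R"].T@(np.r_[v[:2],z]-p))
goto(.644,.038,.05,-109.4)
E
```

```text
hole [[0.6434 0.0381 0.005 ]] rear corners proj [[310. 151.]]
outline mid rear [[309.6 152.5]]
(271, 250, 91, 87)
[ 0.64165532  0.03502732 -0.05940362  0.04      ] 2.5987962958437443 offset tool [ 1.64207445e-03  1.31555708e-03 -3.95979093e-06]
shift [ 0.0031 -0.0025  0.065 ] turn [0.0042 0.0058 0.0024]
```

servo_tool --motion '[0.001, -0.003, 0.05, 0.003, 0.005, 0.0025, 30, 0.001, -0.003, 0.08, 0.003, 0.005, 0.0025, 30, 0.001, -0.003, 0.08, 0.003, 0.005, 0.0025, 30, 0.001, -0.003, 0.08, 0.003, 0.005, 0.0025, 30]'

```text
time: 7.95
tool_pos: [0.6433, 0.0392, 0.0367]
tcp_rot: [0.0, 0.986, -0.17, 0.001]
force: [0.2, -0.4, -0.3]
finger_gap: 0.0398
gripper_force: 20.0
```

```bash
python3 - <<'E'
from h import *
tp=pose(); p,R=tp; print(p); im=snapshot("wrist")[:,:,::-1].copy(); cv2.imwrite("pics/w4.png",im); C=cam("wrist",tp); np.savez("w4.npz",p=p,R=R)
H=mask_hull(im,proj(C,[*p[:2],p[2]])[0],(80,0,165),(130,60,255)); print(cv2.boundingRect(H)); z=p[2]
v,e=fit(C,H,.042,.042,.01,z-.0037,z+.0033,(p[0],p[1],0),True); print(v,e)
goto(.6437,.038,.0095,-109.4)
E
```

```text
[0.64332779 0.0391547  0.03665115]
(271, 250, 91, 86)
[ 0.6445206   0.03730498 -1.61063857  0.04      ] 2.8874412519592303
shift [0.0003 0.0011 0.0277] turn [-0.0003 -0.0023 -0.0023]
```

View pics/w4.png

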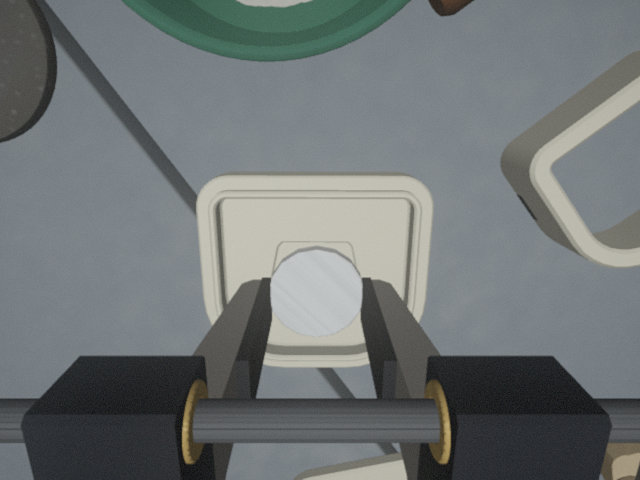

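```bash
python3 - <<'E'
from h import *
d=np.load("w4.npz"); p=d["p"]; C=cam("wrist",(p,d["R"])); im=cv2.imread("pics/w4.png")
H=mask_hull(im,(315,210)); print(cv2.boundingRect(H)); v,e=fit(C,H,.102,.112,.016,0,.016,(.644,.038,-19)); print(v,e)
print("base in tool",d["R"].T@(np.r_[v[:2],p[2]]-p),"plate in tool",d["R"].T@(np.r_[.6445,.0373,p[2]]-p))
E
```

```text
(196, 172, 237, 154)
[  0.64384736   0.03833432 -19.57429621   0.06003064] 16.739281517119352
base in tool [7.63848086e-04 5.99589974e-04 1.09536411e-06] plate in tool [1.72461725e-03 1.35634339e-03 2.47320252e-06]
```

servo_tool --motion '[-0.001, -0.0008, 0.015, 0, -0.002, -0.002, 30, -0.001, -0.0008, 0.0265, 0, -0.002, -0.002, 30, -0.001, -0.0008, 0.0265, 0, -0.002, -0.002, 30, -0.001, -0.0008, 0.0265, 0, -0.002, -0.002, 30]'

```text
time: 8.5
tool_pos: [0.642, 0.0403, 0.0095]
tcp_rot: [0.0, 0.986, -0.169, -0.001]
force: [-1.0, -0.8, 6.7]
finger_gap: 0.0401
gripper_force: 23.4
```

servo_tool --motion '[0, 0, 0, 0, 0, 0, 52, 0, 0, 0, 0, 0, 0, 52, 0, 0, -0.003, 0, 0, 0, 52, 0, 0, -0.1, 0, 0, 0, 52, 0, 0, -0.1, 0, 0, 0, 52, 0, 0, -0.1, 0, 0, 0, 52, 0.0, 0, -0.1, 0, 0, 0, 100]'

```text
time: 9.38
tool_pos: [0.6411, 0.0402, 0.1079]
tcp_rot: [0.001, 0.986, -0.169, -0.002]
force: [-0.4, -0.1, -0.7]
finger_gap: 0.0557
gripper_force: 0.0
```

```bash
python3 - <<'E'
from h import *
tp=pose(); p,R=tp; print(p); im=snapshot("wrist")[:,:,::-1].copy(); cv2.imwrite("pics/w5.png",im); C=cam("wrist",tp); np.savez("w5.npz",p=p,R=R)
print([(d["uv"],d["p"]) for d in look_for("wrist","plate")])
H=mask_hull(im,proj(C,[.644,.038,.012])[0],(80,0,165),(130,60,255)); print(cv2.boundingRect(H)) 
for z0 in (.005,.009): print(fit(C,H,.042,.042,.01,z0+.003,z0+.007,(.644,.038,0),True))
H=mask_hull(im,(315,170)); print(cv2.boundingRect(H)); v,e=fit(C,H,.102,.112,.016,0,.016,(.644,.038,-19)); print(v,e)
cv2.imwrite("pics/w5c.png",cv2.resize(im[100:360,180:460],None,fx=2,fy=2))
E
```

```text
[0.64114813 0.04019598 0.10793163]
[([314.6, 226.3], 0.71)]
(287, 199, 61, 59)
(array([ 0.64409626,  0.03718077, 19.07218028,  0.04      ]), np.float64(1.597973924142094))
(array([0.64504   , 0.0368724 , 0.57293218, 0.04      ]), np.float64(2.0741518266616326))
(227, 152, 177, 151)
[  0.64344043   0.03835758 -19.55448852   0.04231353] 0.4450897261745264
```

View pics/w5c.png

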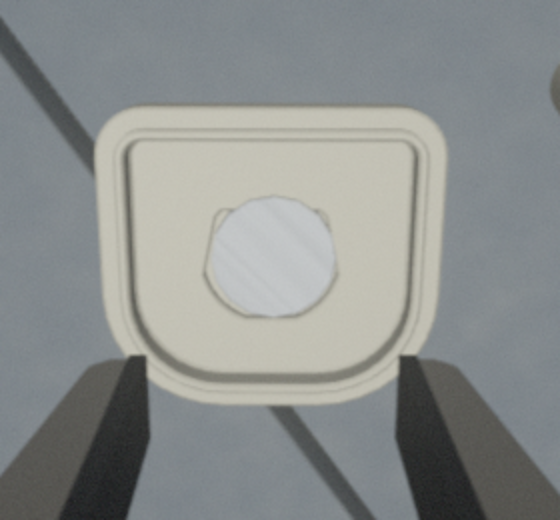

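```bash
python3 - <<'E'
from h import *
goto(.453,-.114,.13,-3)
E
```

```text
shift [-0.1259  0.2079 -0.0217] turn [-0.003   0.0053 -1.8575]
```

servo_tool --motion '[-0.01, 0.02, -0.03, 0, 0.004, -0.18, 100, -0.126, 0.208, -0.022, 0, 0.005, -1.857, 100, -0.126, 0.208, -0.022, 0, 0.005, -1.857, 100, -0.126, 0.208, -0.022, 0, 0.005, -1.857, 100, -0.126, 0.208, -0.022, 0, 0.005, -1.857, 100, -0.126, 0.208, -0.022, 0, 0.005, -1.857, 100, -0.126, 0.208, -0.022, 0, 0.005, -1.857, 100, -0.126, 0.208, -0.022, 0, 0.005, -1.857, 100, -0.126, 0.208, -0.022, 0, 0.005, -1.857, 100, -0.126, 0.208, -0.022, 0, 0.005, -1.857, 100]'

```text
time: 10.72
tool_pos: [0.4532, -0.1138, 0.1305]
tcp_rot: [-0.001, 0.724, 0.69, 0.001]
force: [-0.1, 0.1, 0.1]
finger_gap: 0.0919
gripper_force: 0.0
```

servo_tool --motion '[0, 0, 0, 0, 0, -0.08, 100, 0, 0, 0, 0, 0, -0.08, 100, 0, 0, 0, 0, 0, -0.08, 100]'

```text
time: 11.1
tool_pos: [0.4536, -0.114, 0.131]
tcp_rot: [-0.001, 0.698, 0.716, 0.001]
force: [-0.2, -0.4, 0.1]
finger_gap: 0.0917
gripper_force: 0.0
```

```bash
cat >> h.py <<'E'
def look(n,crop=None,f=1):
    tp=pose(); im=snapshot("wrist")[:,:,::-1].copy(); np.savez(n+".npz",p=tp[0],R=tp[1]); cv2.imwrite("pics/%sfull.png"%n,im)
    if crop is not None: a,b,c,d=crop; cv2.imwrite("pics/%s.png"%n,cv2.resize(im[a:b,c:d],None,fx=f,fy=f))
    print("tcp",tp[0].round(4)); return im,cam("wrist",tp),tp
E
python3 - <<'E'
from h import *
im,C,(p,R)=look("w6"); 
u=proj(C,[.453,-.114,.015])[0]; print(u); H=mask_hull(im,u,(8,30,90),(40,160,255)); print(cv2.boundingRect(H))
v,e=fit(C,H,.06,.066,.003,0,.018,(.453,-.114,-3),False,.03); print(v,e)
K=im.copy(); cv2.polylines(K,[np.int32(H)],True,(0,0,255)); 
o=arch(.06,.066,.003,min(v[3],.032)); c,s=np.cos(np.deg2rad(v[2])),np.sin(np.deg2rad(v[2])); o=o@np.array([[c,s],[-s,c]])+v[:2]
for z in(0,.018): cv2.polylines(K,[np.int32(proj(C,np.c_[o,o[:,:1]*0+z]))],True,(255,0,0))
cv2.imwrite("pics/w6.png",cv2.resize(K[80:400,160:480],None,fx=1.8,fy=1.8)); goto(v[0],v[1],.03,v[2])
E
```

```text
tcp [ 0.4536 -0.114   0.131 ]
[315.18589624 224.76278539]
(274, 179, 89, 94)
[ 0.45354058 -0.11526784 -2.91250962  0.05856279] 2.4229019234316005
shift [-0.0016 -0.0003  0.1011] turn [ 0.0007 -0.0025  0.0768]
```

View pics/w6.png

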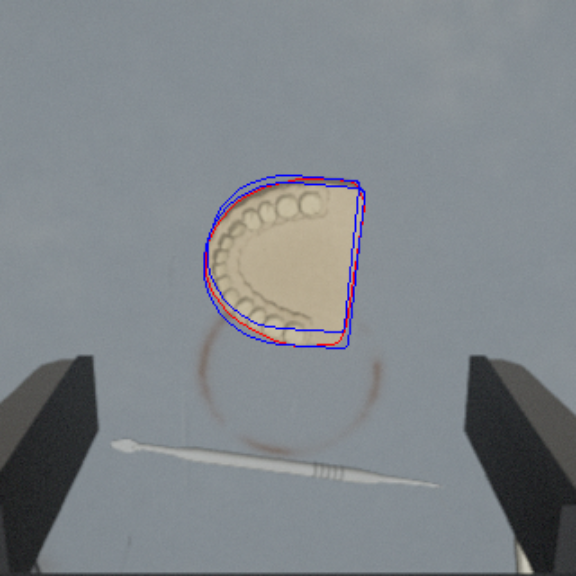

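servo_tool --motion '[-0.001, 0, 0.05, 0, -0.002, 0.077, 100, -0.001, 0, 0.1, 0, -0.002, 0.077, 100, -0.001, 0, 0.12, 0, -0.002, 0.077, 100, -0.001, 0, 0.12, 0, -0.002, 0.077, 100, -0.001, 0, 0.12, 0, -0.002, 0.077, 100, -0.001, 0, 0.12, 0, -0.002, 0.077, 50, -0.001, 0, 0.12, 0, -0.002, 0.077, 50, -0.001, 0, 0.12, 0, -0.002, 0.077, 50, -0.001, 0, 0.12, 0, -0.002, 0.077, 50, -0.001, 0, 0.12, 0, -0.002, 0.077, 50]' --grip_force 20

```text
time: 12.4
tool_pos: [0.4541, -0.115, 0.0118]
tcp_rot: [0.001, 0.725, 0.689, 0.0]
force: [-1.6, -0.6, 4.7]
finger_gap: 0.0576
gripper_force: 20.0
```

servo_tool --motion '[0, 0, -0.04, 0, 0, 0, 50, 0, 0, -0.1, 0, 0, 0, 50, 0, 0, -0.11, 0, 0, 0, 50]'

```text
time: 12.78
tool_pos: [0.456, -0.1151, 0.1243]
tcp_rot: [0.003, 0.725, 0.689, 0.002]
force: [0.6, -0.3, -3.0]
finger_gap: 0.0579
gripper_force: 20.0
```

```bash
python3 - <<'E'
from h import *
print(pose()[0],ctrl.get_state()["finger_gap"]); goto(.6418,.039,.12,-19.5)
E
```

```text
[ 0.45600344 -0.11514064  0.12427471] 0.05790977810485008
shift [0.1633 0.1778 0.0053] turn [0.0071 0.0004 0.2901]
```

servo_tool --motion '[0.163, 0.178, 0.004, 0.004, 0, 0.29, 50, 0.163, 0.178, 0.004, 0.004, 0, 0.29, 50, 0.163, 0.178, 0.004, 0.004, 0, 0.29, 50, 0.163, 0.178, 0.004, 0.004, 0, 0.29, 50, 0.163, 0.178, 0.004, 0.004, 0, 0.29, 50, 0.163, 0.178, 0.004, 0.004, 0, 0.29, 50, 0.163, 0.178, 0.004, 0.004, 0, 0.29, 50]'

```text
time: 13.65
tool_pos: [0.6388, 0.0372, 0.1169]
tcp_rot: [-0.001, 0.817, 0.577, -0.002]
force: [1.0, -0.4, -1.0]
finger_gap: 0.0581
gripper_force: 20.0
```

```bash
python3 - <<'E'
from h import *
im,C,(p,R)=look("w7",(40,480,100,540),1.3)
z=p[2]-.0118
H=mask_hull(im,proj(C,[*p[:2],z+.02])[0],(8,45,90),(40,180,255)); print(cv2.boundingRect(H))
v,e=fit(C,H,.06,.066,.003,z,z+.018,(p[0],p[1],-19.5),False,.03); print("cast",v,e,"in tool",(R.T@(np.r_[v[:2],p[2]]-p)).round(4))
goto(.6418,.039,.025,-19.5)
E
```

```text
tcp [0.6388 0.0372 0.1169]
(247, 217, 142, 154)
cast [  0.63888815   0.03626717 -19.19242774   0.05986716] 3.1669924171469948 in tool [-0.0009  0.0004 -0.    ]
shift [0.0027 0.0023 0.0923] turn [-0.0033  0.0014 -0.0015]
```

View pics/w7.png

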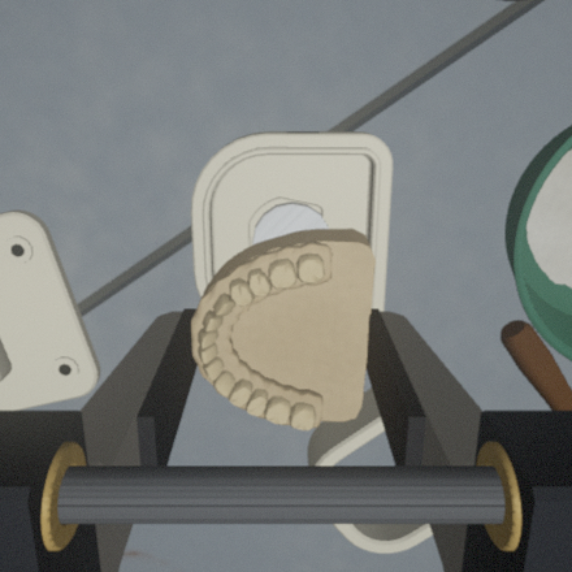

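servo_tool --motion '[0.0034, 0.0023, 0.04, -0.003, 0.001, 0, 50, 0.0034, 0.0023, 0.07, -0.003, 0.001, 0, 50, 0.0034, 0.0023, 0.088, -0.003, 0.001, 0, 50, 0.0034, 0.0023, 0.0925, -0.003, 0.001, 0, 50, 0.0034, 0.0023, 0.0935, -0.003, 0.001, 0, 50, 0.0034, 0.0023, 0.0935, -0.003, 0.001, 0, 50]'

```text
time: 14.45
tool_pos: [0.6438, 0.0417, 0.0254]
tcp_rot: [0.0, 0.817, 0.577, 0.001]
force: [0.0, -0.2, -2.2]
finger_gap: 0.0581
gripper_force: 20.0
```

servo_tool --motion '[-0.003, -0.001, 0, 0, 0, 0, 50, -0.003, -0.001, 0.001, 0, 0, 0, 50, -0.003, -0.001, 0.002, 0, 0, 0, 50, -0.003, -0.001, 0.002, 0, 0, 0, 50]'

```text
time: 14.95
tool_pos: [0.6413, 0.0386, 0.0238]
tcp_rot: [0.0, 0.817, 0.577, 0.0]
force: [-3.7, -1.1, 8.0]
finger_gap: 0.0581
gripper_force: 20.0
```

Contact (8 N). Release and retreat, then look.

servo_tool --motion '[0, 0, 0, 0, 0, 0, 75, 0, 0, 0, 0, 0, 0, 90, 0, 0, 0, 0, 0, 0, 90, 0, 0, -0.05, 0, 0, 0, 90, 0, 0, -0.11, 0, 0, 0, 90, 0, 0, -0.12, 0, 0, 0, 90, 0, 0, -0.12, 0, 0, 0, 90]'

```text
time: 15.82
tool_pos: [0.6412, 0.0388, 0.1427]
tcp_rot: [0.0, 0.817, 0.577, 0.001]
force: [-0.0, 0.1, -0.1]
finger_gap: 0.0822
gripper_force: 0.0
```

```bash
python3 - <<'E'
from h import *
im,C,(p,R)=look("w8",(80,400,160,480),1.8)
H=mask_hull(im,proj(C,[.6415,.039,.03])[0],(8,45,90),(40,180,255)); print(cv2.boundingRect(H))
v,e=fit(C,H,.06,.066,.003,.012,.030,(.6415,.039,-19.5),False,.03); print("cast",v,e)
H=mask_hull(im,proj(C,[.6415,.039,.03])[0]); print(cv2.boundingRect(H)); v,e=fit(C,H,.102,.112,.016,0,.016,(.644,.038,-19)); print("base",v,e)
goto(.441,.244,.14,33)
E
```

```text
tcp [0.6412 0.0388 0.1427]
(274, 176, 85, 95)
cast [  0.64144626   0.0379705  -18.31261535   0.07003205] 2.7936215399661504
(249, 142, 142, 149)
base [  0.6436783    0.03790031 -19.68795911   0.04128333] 0.4703093681675363
shift [ 0.1271 -0.2564  0.0015] turn [-7.000e-04 -5.000e-04 -9.161e-01]
```

View pics/w8.png

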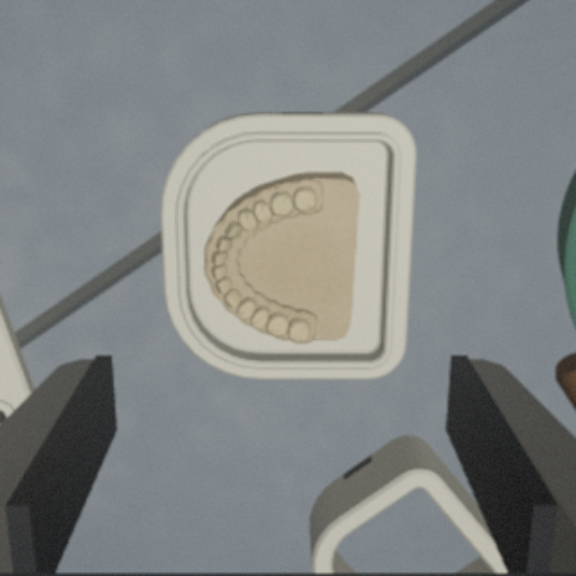

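servo_tool --motion '[0.127, -0.256, -0.03, 0, 0, -0.916, 100, 0.127, -0.256, -0.03, 0, 0, -0.916, 100, 0.127, -0.256, -0.03, 0, 0, -0.916, 100, 0.127, -0.256, -0.03, 0, 0, -0.916, 100, 0.127, -0.256, -0.03, 0, 0, -0.916, 60, 0.127, -0.256, -0.03, 0, 0, -0.916, 60, 0.127, -0.256, -0.03, 0, 0, -0.916, 60, 0.127, -0.256, -0.03, 0, 0, -0.916, 60, 0.127, -0.256, -0.03, 0, 0, -0.916, 60]'

```text
time: 17.0
tool_pos: [0.4425, 0.2433, 0.1719]
tcp_rot: [-0.0, 0.478, 0.878, 0.0]
force: [-0.3, -0.0, -0.0]
finger_gap: 0.0553
gripper_force: 0.0
```

```bash
python3 - <<'E'
from h import *
im,C,(p,R)=look("w9")
H=mask_hull(im,proj(C,[.441,.245,.042])[0]); print(cv2.boundingRect(H))
v,e=fit(C,H,.102,.112,.016,0,.042,(.441,.245,33)); print("ring",v,e)
t=np.deg2rad(v[2]); goto(v[0]+.046*np.cos(t),v[1]+.046*np.sin(t),.08,v[2])
for c,z in((v,0),(v,.042)):
    o=arch(.102,.112,.016,v[3])@np.array([[np.cos(t),np.sin(t)],[-np.sin(t),np.cos(t)]])+v[:2]; cv2.polylines(im,[np.int32(proj(C,np.c_[o,o[:,:1]*0+z]))],True,(255,0,0))
cv2.imwrite("pics/w9.png",im)
E
```

```text
tcp [0.4425 0.2433 0.1719]
(243, 145, 139, 146)
ring [ 0.44047485  0.23899845 33.5012443   0.04230826] 1.5038806662733126
shift [-0.0022  0.0419  0.0921] turn [ 0.0006 -0.0005 -0.0105]
```

View pics/w9.png

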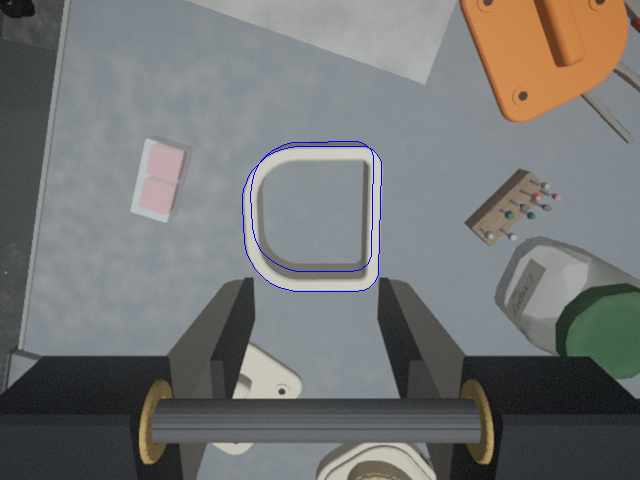

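servo_tool --motion '[-0.002, 0.042, 0.05, 0, 0, -0.01, 45, -0.002, 0.042, 0.1, 0, 0, -0.01, 45, -0.002, 0.042, 0.12, 0, 0, -0.01, 45, -0.002, 0.042, 0.12, 0, 0, -0.01, 45]'

```text
time: 17.55
tool_pos: [0.4776, 0.2651, 0.0518]
tcp_rot: [-0.001, 0.473, 0.881, -0.0]
force: [-0.2, 0.0, 0.7]
finger_gap: 0.0413
gripper_force: 0.0
```

```bash
python3 - <<'E'
from h import *
im,C,(p,R)=look("w10",(100,420,160,580),1.8)
goto(.44047+.046*np.cos(.5847),.2395+.046*np.sin(.5847),.0175,33.5)
E
```

```text
tcp [0.4776 0.2651 0.0518]
shift [-0.001  -0.0002  0.0356] turn [ 0.0015 -0.0006  0.0015]
```

View pics/w10.png

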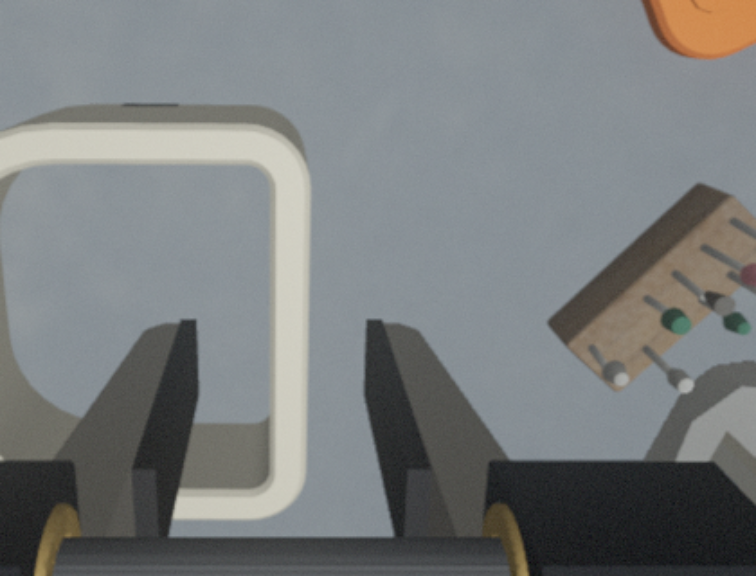

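```bash
python3 - <<'E'
from h import *
d=np.load("w10.npz"); p,R=d["p"],d["R"]; C=cam("wrist",(p,R))
B=back(C,[(321.7,169.4),(321.7,387.8),(311.1,290),(332.2,290)],.042); T=((B-p)@R).round(4); print(T, np.linalg.norm(B[0]-B[1])); print(proj(C,p))
E
```

```text
[[ 0.0545  0.0016  0.0098]
 [-0.0566  0.0019  0.0097]
 [-0.0024 -0.0032  0.0098]
 [-0.0024  0.0067  0.0098]] 0.11106462217003411
[[318.02915515 294.3184728 ]]
```

servo_tool --motion '[-0.001, 0.001, 0.02, 0, 0, 0.001, 45, -0.001, 0.001, 0.0345, 0, 0, 0.001, 45, -0.001, 0.001, 0.0345, 0, 0, 0.001, 45, -0.001, 0.001, 0.0345, 0, 0, 0.001, 5, -0.001, 0.001, 0.0345, 0, 0, 0.001, 5, -0.001, 0.001, 0.0345, 0, 0, 0.001, 5, -0.001, 0.001, 0.0345, 0, 0, 0.001, 5, -0.001, 0.001, 0.0345, 0, 0, 0.001, 5]' --grip_force 40

```text
time: 18.6
tool_pos: [0.48, 0.2652, 0.0181]
tcp_rot: [0.0, 0.473, 0.881, 0.001]
force: [-0.1, -0.1, 2.8]
finger_gap: 0.0098
gripper_force: 40.0
```

servo_tool --motion '[0, 0, -0.03, 0, 0, 0, 5, 0, 0, -0.08, 0, 0, 0, 5, 0, 0, -0.13, 0, 0, 0, 5, 0, 0, -0.15, 0, 0, 0, 5]'

```text
time: 19.1
tool_pos: [0.4805, 0.2656, 0.1701]
tcp_rot: [0.001, 0.473, 0.881, 0.002]
force: [-0.2, 0.1, -1.8]
finger_gap: 0.0096
gripper_force: 40.0
```

```bash
python3 - <<'E'
from h import *
t=np.deg2rad(-19.6); goto(.6436+.046*np.cos(t),.038+.046*np.sin(t),.17,-19.6)
E
```

```text
shift [-0.3166  0.0379  0.0004] turn [ 0.0043 -0.0017  0.927 ]
```

```bash
python3 - <<'E'
from h import *
def nrm(n,cols,rmax):
    im=cv2.GaussianBlur(cv2.imread(f"pics/{n}0.png"),(5,5),0).astype(int); d=im[:,:,0]-im[:,:,2]  # blue-red
    P=[]
    for u in cols:
        c=d[:rmax,u]; bl=np.where(c>12)[0]; bg=np.where(c<4)[0]
        # last non-blue run pixel preceding a long blue stretch
        for r in range(5,rmax-12):
            if (c[r:r+10]>10).all() and (c[r-5:r-2]<6).all(): P.append((u,r)); break
    P=np.float64(P); 
    k=np.polyfit(P[:,0],P[:,1],1)
    for _ in range(8):
        e=np.abs(P[:,1]-np.polyval(k,P[:,0])); k=np.polyfit(*P[e<=max(2,np.median(e))].T,1)
    e=np.abs(P[:,1]-np.polyval(k,P[:,0])); print(n,len(P),(e<3).sum(),k)
    return k
kt=nrm("top",range(0,560,8),230); ks=nrm("scene",range(0,380,6),420)
def plane(n,k):
    K,R,t=cam(n); l=np.array([k[0],-1,k[1]]); m=R.T@(K.T@l); return m, (K.T@l)@t
(n1,d1),(n2,d2)=plane("top",kt),plane("scene",ks)
for y in(-.1,0,.1): print(y,np.linalg.solve(np.array([n1,n2,[0,1,0]]),[-d1,-d2,y]))
E
```

```text
top 70 58 [ -0.28523811 190.51922137]
scene 63 38 [ -0.92681668 355.50639431]
-0.1 [ 0.87745616 -0.1         0.15214813]
0 [0.85075146 0.         0.15209807]
0.1 [0.82404675 0.1        0.15204802]
```

servo_tool --motion '[-0.316, 0.038, 0, 0.003, -0.001, 0.927, 5, -0.316, 0.038, 0, 0.003, -0.001, 0.927, 5, -0.316, 0.038, 0, 0.003, -0.001, 0.927, 5, -0.316, 0.038, 0, 0.003, -0.001, 0.927, 5, -0.316, 0.038, 0, 0.003, -0.001, 0.927, 5, -0.316, 0.038, 0, 0.003, -0.001, 0.927, 5, -0.316, 0.038, 0, 0.003, -0.001, 0.927, 5, -0.316, 0.038, 0, 0.003, -0.001, 0.927, 5, -0.316, 0.038, 0, 0.003, -0.001, 0.927, 5]'

```text
time: 20.23
tool_pos: [0.6851, 0.0242, 0.1679]
tcp_rot: [-0.001, 0.816, 0.578, -0.001]
force: [0.1, -0.4, -1.2]
finger_gap: 0.0093
gripper_force: 40.0
```

```bash
python3 - <<'E'
from h import *
im,C,(p,R)=look("w11")
t=np.deg2rad(-19.6); goto(.6436+.046*np.cos(t),.038+.046*np.sin(t),.08,-19.6)
# overlays: predicted ring outline (outer, inner top) and base outline
def ol(o,x,y,z,yaw,col):
    a=np.deg2rad(yaw); c,s=np.cos(a),np.sin(a); o=o@np.array([[c,s],[-s,c]])+[x,y]; cv2.polylines(im,[np.int32(proj(C,np.c_[o,o[:,:1]*0+z]))],True,col)
th=np.rad2deg(np.arctan2(R[1,1],R[0,1])); cx,cy=(p-.046*R[:,1])[:2]; zt=p[2]-.0181+.042
print("theta",th,"ring centre if centred",cx,cy)
ol(arch(.102,.112,.016,.0425),cx,cy,zt,th,(255,0,0)); ol(arch(.082,.092,.008,.0325),cx,cy,zt,th,(255,0,0)); ol(arch(.082,.092,.008,.0325),cx,cy,zt-.042,th,(255,0,255))
ol(arch(.102,.112,.016,.0425),.6436,.038,.016,-19.6,(0,0,255))
cv2.imwrite("pics/w11.png",im)
E
```

```text
tcp [0.6851 0.0242 0.1679]
shift [-0.0006  0.0021  0.0879] turn [-0.002   0.001   0.0023]
theta -19.43916493363188 ring centre if centred 0.6417479519489345 0.039536577760444974
```

View pics/w11.png

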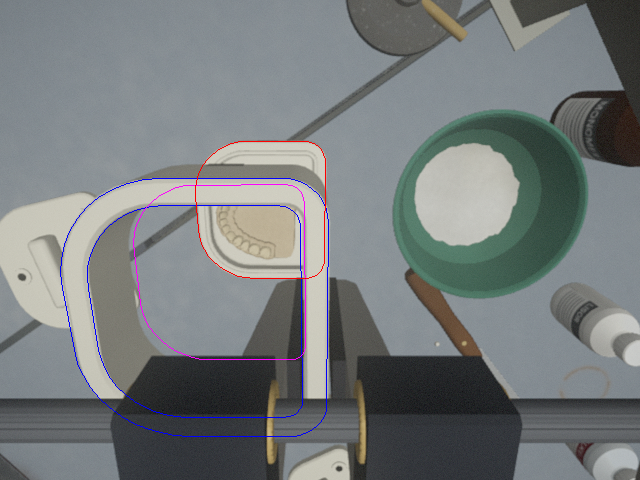

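servo_tool --motion '[-0.0006, 0.002, 0.04, -0.002, 0.001, 0.002, 5, -0.0006, 0.002, 0.08, -0.002, 0.001, 0.002, 5, -0.0006, 0.002, 0.09, -0.002, 0.001, 0.002, 5, -0.0006, 0.002, 0.09, -0.002, 0.001, 0.002, 5, -0.0006, 0.002, 0.09, -0.002, 0.001, 0.002, 5]'

```text
time: 20.9
tool_pos: [0.6886, 0.0217, 0.0799]
tcp_rot: [0.001, 0.818, 0.576, 0.001]
force: [-0.1, 0.3, -1.7]
finger_gap: 0.0097
gripper_force: 40.0
```

```bash
python3 - <<'E'
from h import *
im,C,(p,R)=look("w12")
goto(.6869,.0226,.045,-19.6)
# base rear/side edges and ring top edges, sampled along scanlines of predicted outlines: subpixel edge offsets
g=cv2.GaussianBlur(im,(3,3),0).astype(float); B=g[:,:,0]-g[:,:,2]   # bench bluish, plastic not
th=np.arctan2(R[1,1],R[0,1]); cx,cy=(p-.046*R[:,1])[:2]
def edge(x,y,yaw,z,pts,nm):
    c,s=np.cos(yaw),np.sin(yaw)
    for q,n in pts:
        f=lambda r:np.r_[x+c*r[0]-s*r[1],y+s*r[0]+c*r[1],z]
        ds=np.arange(-.008,.0081,.0004); uv=proj(C,np.array([f(np.array(q)+d*np.array(n)) for d in ds])).astype(np.float32)
        if not((uv>3).all() and (uv[:,0]<636).all() and (uv[:,1]<350).all()): continue
        v=cv2.remap(B.astype(np.float32),uv[None,:,0],uv[None,:,1],1)[0]; w=np.gradient(v); i=np.argmax(np.abs(w)); print(nm,q,n,"off mm",round(ds[i]*1e3,1),"contrast",round(w[i],1), uv[20].round())
edge(cx,cy,th,p[2]+.0239,[((.051,a),(1,0)) for a in(-.01,.01,.03)]+[((-.051,0),(-1,0)),((-.051,.01),(-1,0))]+[((a,.056),(0,1)) for a in(0,.015,.03)],"ring")
edge(.6436,.038,np.deg2rad(-19.6),.016,[((.051,a),(1,0)) for a in(-.03,-.01,.01,.03)]+[((a,.056),(0,1)) for a in(0,.015,.03)]+[((-.051,a),(-1,0)) for a in(-.01,.01)],"base")
E
```

```text
tcp [0.6886 0.0217 0.0799]
shift [ 0.0003 -0.002   0.0348] turn [ 0.003  -0.0011 -0.0018]
ring (0.051, -0.01) (1, 0) off mm 0.4 contrast 3.1 [327. 342.]
ring (0.051, 0.01) (1, 0) off mm 0.4 contrast 2.9 [328. 297.]
ring (0.051, 0.03) (1, 0) off mm 0.4 contrast 8.8 [328. 248.]
ring (-0.051, 0) (-1, 0) off mm -0.8 contrast 8.2 [ 68. 320.]
ring (-0.051, 0.01) (-1, 0) off mm 3.6 contrast -6.4 [ 63. 297.]
ring (0, 0.056) (0, 1) off mm 7.2 contrast 7.5 [185. 178.]
ring (0.015, 0.056) (0, 1) off mm 5.2 contrast -2.8 [227. 178.]
ring (0.03, 0.056) (0, 1) off mm 5.2 contrast -1.3 [270. 178.]
base (0.051, -0.03) (1, 0) off mm 5.6 contrast 2.4 [320. 294.]
base (0.051, -0.01) (1, 0) off mm 5.6 contrast 6.3 [320. 263.]
base (0.051, 0.01) (1, 0) off mm 5.6 contrast 5.8 [320. 232.]
base (0.051, 0.03) (1, 0) off mm 3.6 contrast 5.5 [320. 198.]
base (0, 0.056) (0, 1) off mm 1.2 contrast 5.5 [228. 153.]
base (0.015, 0.056) (0, 1) off mm 1.2 contrast 5.7 [255. 152.]
base (0.03, 0.056) (0, 1) off mm 1.2 contrast 1.6 [282. 152.]
base (-0.051, -0.01) (-1, 0) off mm -0.4 contrast 5.8 [150. 264.]
base (-0.051, 0.01) (-1, 0) off mm -0.4 contrast 5.5 [146. 232.]
```

servo_tool --motion '[0.0003, -0.002, 0.01, 0.002, -0.001, -0.002, 5, 0.0003, -0.002, 0.025, 0.002, -0.001, -0.002, 5, 0.0003, -0.002, 0.037, 0.002, -0.001, -0.002, 5, 0.0003, -0.002, 0.037, 0.002, -0.001, -0.002, 5, 0.0003, -0.002, 0.037, 0.002, -0.001, -0.002, 5]'

```text
time: 21.58
tool_pos: [0.6857, 0.0224, 0.0407]
tcp_rot: [-0.001, 0.817, 0.576, -0.001]
force: [0.1, -0.6, -1.9]
finger_gap: 0.0094
gripper_force: 40.0
```

```bash
python3 - <<'E'
from h import *
print(pose()[0]); goto(.6869,.0226,.034,-19.6)
E
```

```text
[0.68565382 0.02235632 0.04069088]
shift [0.0007 0.0011 0.0067] turn [-0.002   0.001   0.0001]
```

servo_tool --motion '[0.0004, 0.0006, 0.002, -0.001, 0, 0, 5, 0.0004, 0.0006, 0.004, -0.001, 0, 0, 5, 0.0004, 0.0006, 0.006, -0.001, 0, 0, 5, 0.0004, 0.0006, 0.007, -0.001, 0, 0, 5, 0.0004, 0.0006, 0.007, -0.001, 0, 0, 5]'

```text
time: 22.2
tool_pos: [0.6863, 0.0223, 0.0342]
tcp_rot: [0.0, 0.817, 0.576, -0.001]
force: [-2.5, -0.1, 2.1]
finger_gap: 0.0094
gripper_force: 40.0
```

servo_tool --motion '[0, 0, 0.001, 0, 0, 0, 5, 0, 0, 0.0015, 0, 0, 0, 5, 0, 0, 0.0015, 0, 0, 0, 5]'

```text
time: 22.58
tool_pos: [0.6863, 0.0223, 0.0342]
tcp_rot: [0.0, 0.817, 0.576, -0.001]
force: [-5.4, -1.5, 10.1]
finger_gap: 0.0098
gripper_force: 40.0
```

servo_tool --motion '[0, 0, 0, 0, 0, 0, 20, 0, 0, 0, 0, 0, 0, 20, 0, 0, 0, 0, 0, 0, 20, 0, 0, -0.03, 0, 0, 0, 20, 0, 0, -0.08, 0, 0, 0, 22, 0, 0, -0.12, 0, 0, 0, 40, 0, 0, -0.12, 0, 0, 0, 40]'

```text
time: 23.45
tool_pos: [0.6887, 0.023, 0.1562]
tcp_rot: [0.002, 0.817, 0.576, 0.002]
force: [0.2, 0.5, -0.5]
finger_gap: 0.036
gripper_force: 0.0
```

```bash
python3 - <<'E'
from h import *
im,C,(p,R)=look("w13")
H=mask_hull(im,proj(C,[.6436+.043,.038-.015,.058])[0]); print(cv2.boundingRect(H))
v,e=fit(C,H,.102,.112,.016,0,.058,(.6436,.038,-19.6)); print("ring+base",v,e)
K=cv2.inRange(cv2.cvtColor(im,cv2.COLOR_BGR2HSV),(8,45,90),(40,180,255)); 
goto(.469,.05,.16,-6)
E
```

```text
tcp [0.6887 0.023  0.1562]
(166, 143, 154, 167)
ring+base [  0.64318663   0.03781801 -19.67621591   0.04171606] 0.44071227063319024
shift [-0.0473 -0.2147 -0.0067] turn [ 0.0017  0.0005 -0.2374]
```

servo_tool --motion '[-0.047, -0.214, -0.007, 0, 0, -0.237, 60, -0.047, -0.214, -0.007, 0, 0, -0.237, 60, -0.047, -0.214, -0.007, 0, 0, -0.237, 60, -0.047, -0.214, -0.007, 0, 0, -0.237, 60, -0.047, -0.214, -0.007, 0, 0, -0.237, 60, -0.047, -0.214, -0.007, 0, 0, -0.237, 60, -0.047, -0.214, -0.007, 0, 0, -0.237, 60, -0.047, -0.214, -0.007, 0, 0, -0.237, 60]'

```text
time: 24.5
tool_pos: [0.4696, 0.0501, 0.1592]
tcp_rot: [-0.001, 0.743, 0.669, -0.001]
force: [-0.1, -0.3, 0.6]
finger_gap: 0.0551
gripper_force: 0.0
```

```bash
python3 - <<'E'
from h import *
im,C,(p,R)=look("w14")
H=mask_hull(im,proj(C,[.469,.05,.013])[0]); print(cv2.boundingRect(H))
v,e=fit(C,H,.102,.112,.016,.005,.013,(.469,.05,-6)); print("lid",v,e); goto(v[0],v[1],.06,v[2])
E
```

```text
tcp [0.4696 0.0501 0.1592]
(250, 141, 133, 140)
lid [ 0.46907673  0.04977193 -5.94486876  0.0412913 ] 0.4468828799023753
shift [-0.0003 -0.0001  0.0992] turn [-0.0017  0.0003 -0.0015]
```

servo_tool --motion '[-0.0003, 0, 0.05, -0.001, 0, -0.001, 50, -0.0003, 0, 0.1, -0.001, 0, -0.001, 45, -0.0003, 0, 0.135, -0.001, 0, -0.001, 45, -0.0003, 0, 0.143, -0.001, 0, -0.001, 45, -0.0003, 0, 0.143, -0.001, 0, -0.001, 45, -0.0003, 0, 0.143, -0.001, 0, -0.001, 8, -0.0003, 0, 0.143, -0.001, 0, -0.001, 8, -0.0003, 0, 0.143, -0.001, 0, -0.001, 8, -0.0003, 0, 0.143, -0.001, 0, -0.001, 8, -0.0003, 0, 0.143, -0.001, 0, -0.001, 8]' --grip_force 30

```text
time: 25.8
tool_pos: [0.4694, 0.0494, 0.0174]
tcp_rot: [0.001, 0.743, 0.669, -0.0]
force: [-1.0, -0.4, 6.9]
finger_gap: 0.0156
gripper_force: 30.0
```

servo_tool --motion '[0, 0, -0.03, 0, 0, 0, 8, 0, 0, -0.08, 0, 0, 0, 8, 0, 0, -0.13, 0, 0, 0, 8, 0, 0, -0.14, 0, 0, 0, 8]'

```text
time: 26.3
tool_pos: [0.4705, 0.0498, 0.1592]
tcp_rot: [0.002, 0.743, 0.669, 0.001]
force: [-0.7, 0.2, -1.6]
finger_gap: 0.0155
gripper_force: 30.0
```

```bash
python3 - <<'E'
from h import *
goto(.6433,.0379,.15,-19.65)
E
```

```text
shift [0.0062 0.1731 0.0101] turn [0.0054 0.0003 0.2385]
```

servo_tool --motion '[0.006, 0.173, 0.01, 0.003, 0, 0.238, 8, 0.006, 0.173, 0.01, 0.003, 0, 0.238, 8, 0.006, 0.173, 0.01, 0.003, 0, 0.238, 8, 0.006, 0.173, 0.01, 0.003, 0, 0.238, 8, 0.006, 0.173, 0.01, 0.003, 0, 0.238, 8, 0.006, 0.173, 0.01, 0.003, 0, 0.238, 8, 0.006, 0.173, 0.01, 0.003, 0, 0.238, 8]'

```text
time: 27.18
tool_pos: [0.6408, 0.0376, 0.1468]
tcp_rot: [-0.001, 0.817, 0.577, -0.001]
force: [-0.3, -0.1, -2.6]
finger_gap: 0.0156
gripper_force: 30.0
```

```bash
cat >> h.py <<'E'
def edges(im,C,x,y,yaw,z,pts,nm):
    g=cv2.GaussianBlur(im,(3,3),0).astype(np.float32); B=g[:,:,0]-g[:,:,2]; c,s=np.cos(yaw),np.sin(yaw)
    for q,n in pts:
        ds=np.arange(-.008,.0081,.0004); P=np.array(q)+ds[:,None]*np.array(n)
        uv=proj(C,np.c_[x+c*P[:,0]-s*P[:,1],y+s*P[:,0]+c*P[:,1],0*ds+z]).astype(np.float32)
        v=cv2.remap(B,uv[None,:,0],uv[None,:,1],1)[0]; w=np.gradient(v); i=np.argmax(np.abs(w)); print(nm,q,"off mm",round(ds[i]*1e3,1),"contrast",round(float(w[i]),1),uv[20].round())
E
python3 - <<'E'
from h import *
im,C,(p,R)=look("w15")
th=np.arctan2(R[1,1],R[0,1]); z=p[2]-.0174
edges(im,C,p[0],p[1],th,z+.013,[((.051,a),(1,0)) for a in(.02,.03)]+[((a,.056),(0,1)) for a in(0,.02,.03)]+[((-.051,a),(-1,0)) for a in(0,.01)],"lid")
edges(im,C,.6433,.0379,np.deg2rad(-19.65),.058,[((.051,a),(1,0)) for a in(.02,.03,.035)]+[((a,.056),(0,1)) for a in(0,.02,.03)]+[((-.05,a),(-1,0)) for a in(.005,.01)],"ring")
goto(.6433,.0379,.08,-19.65)
E
```

```text
tcp [0.6408 0.0376 0.1468]
lid (0.051, 0.02) off mm 0.4 contrast 6.6 [430. 248.]
lid (0.051, 0.03) off mm 0.4 contrast 7.0 [432. 227.]
lid (0, 0.056) off mm 0.4 contrast 0.6 [315. 167.]
lid (0.02, 0.056) off mm 0.0 contrast 0.8 [362. 167.]
lid (0.03, 0.056) off mm 7.6 contrast 7.4 [386. 167.]
lid (-0.051, 0) off mm -0.4 contrast 6.3 [204. 290.]
lid (-0.051, 0.01) off mm -0.4 contrast 6.9 [202. 269.]
ring (0.051, 0.02) off mm 8.0 contrast 0.5 [399. 204.]
ring (0.051, 0.03) off mm 8.0 contrast 0.7 [400. 188.]
ring (0.051, 0.035) off mm -7.2 contrast -0.3 [401. 180.]
ring (0, 0.056) off mm 4.0 contrast 5.1 [319. 146.]
ring (0.02, 0.056) off mm 6.4 contrast 2.3 [352. 146.]
ring (0.03, 0.056) off mm 4.4 contrast 5.2 [368. 146.]
ring (-0.05, 0.005) off mm 8.0 contrast 0.6 [242. 226.]
ring (-0.05, 0.01) off mm -2.8 contrast 0.5 [241. 219.]
shift [0.0012 0.0021 0.0669] turn [-0.0023  0.0016  0.0011]
```

servo_tool --motion '[0.0012, 0.0018, 0.03, -0.002, 0.001, 0.001, 8, 0.0012, 0.0018, 0.055, -0.002, 0.001, 0.001, 8, 0.0012, 0.0018, 0.065, -0.002, 0.001, 0.001, 8, 0.0012, 0.0018, 0.065, -0.002, 0.001, 0.001, 8, 0.0012, 0.0018, 0.065, -0.002, 0.001, 0.001, 8]'

```text
time: 27.85
tool_pos: [0.6442, 0.0384, 0.0827]
tcp_rot: [0.0, 0.817, 0.576, 0.0]
force: [-0.5, 0.0, -1.2]
finger_gap: 0.0157
gripper_force: 30.0
```

```bash
python3 - <<'E'
from h import *
print(pose()[0]); goto(.6431,.038,.0704,-19.65)
E
```

```text
[0.64419951 0.03839743 0.08270944]
shift [-0.0008 -0.0009  0.0123] turn [ 0.0009 -0.0006 -0.0001]
```

servo_tool --motion '[-0.0007, -0.0008, 0.003, 0, 0, 0, 8, -0.0007, -0.0008, 0.006, 0, 0, 0, 8, -0.0007, -0.0008, 0.008, 0, 0, 0, 8, -0.0007, -0.0008, 0.01, 0, 0, 0, 8, -0.0007, -0.0008, 0.012, 0, 0, 0, 8, -0.0007, -0.0008, 0.0125, 0, 0, 0, 8]'

```text
time: 28.6
tool_pos: [0.6424, 0.0378, 0.0704]
tcp_rot: [0.0, 0.817, 0.576, -0.001]
force: [-3.5, -1.7, 11.1]
finger_gap: 0.0157
gripper_force: 30.0
```

servo_tool --motion '[0, 0, 0, 0, 0, 0, 35, 0, 0, 0, 0, 0, 0, 35, 0, 0, 0, 0, 0, 0, 35, 0, 0, -0.03, 0, 0, 0, 40, 0, 0, -0.08, 0, 0, 0, 60, 0, 0, -0.13, 0, 0, 0, 60, 0, 0, -0.13, 0, 0, 0, 60, 0, 0, -0.13, 0, 0, 0, 60]'

```text
time: 29.6
tool_pos: [0.6421, 0.0374, 0.1984]
tcp_rot: [-0.0, 0.817, 0.576, -0.001]
force: [-0.2, -0.4, -0.8]
finger_gap: 0.0551
gripper_force: 0.0
```

```bash
python3 - <<'E'
from h import *
im,C,(p,R)=look("w16")
H=mask_hull(im,proj(C,[.6433,.038,.066])[0]); print(cv2.boundingRect(H))
for h in(.062,.066,.070): v,e=fit(C,H,.102,.112,.016,0,h,(.6436,.038,-19.6)); print(h,"stack",v,e)
s=ctrl.get_state(); print(s["force"],s["time"])
C=cam("top"); t0=cv2.imread("pics/top0.png"); t1=snapshot("top")[:,:,::-1]
print("small ring/lid diff",[np.abs(t0[a:b,c:d].astype(int)-t1[a:b,c:d]).max() for a,b,c,d in((160,205,392,436),(182,220,446,488))])
E
```

```text
tcp [0.6421 0.0374 0.1984]
(248, 136, 139, 150)
0.062 stack [  0.6427804    0.03715392 -19.69279087   0.03887913] 0.4414417440915579
0.066 stack [  0.64272728   0.0381607  -19.67155027   0.04194523] 0.5280527701523026
0.07 stack [  0.64247456   0.03926032 -19.68070124   0.04545121] 1.2511766627564882
[ 0.09759302 -1.37178386 -0.00701002] 29.65
small ring/lid diff [np.int64(183), np.int64(174)]
```

```bash
python3 -c "
from workcell import ctrl
print(ctrl.job_done())"
```

```text
the job is handed in; nothing more can be done
None
```

I assembled the large flask (plate, cast, ring, lid) with the rounded fronts together and handed it in at about 30 s. Contact heights and camera fits agreed with full seating, but no verdict came back. The final check on the small ring and lid was inconclusive, though no move went near them.

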